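Kit the V-block tray: plate, block, strap, cover

TASK

Kit the V-block tray for the next set-up: push the base plate back under the black keeper frame until it is fully home against its stop, then set the V-block down through the frame's window flat on to the plate with its groove running front to back, then lay the slotted strap across the block with its ends in the two side rests. Last, close the spring-closing clear cover by easing it all the way down by hand, without letting it slam, and leave the pliers, screwdriver, tape and nut bin where they are.

Things in the scene. Friction and masses are not known exactly. Their poses are not given: they have to be found in the camera images.
- tray: Fixed blue steel tray, 238 x 204 mm, floor 4 mm thick, open front. Origin: underside of the floor, below the centre of the frame's window; x points from the open front to the back, y left (to the cover's hinge), z up. Flat ledge in front, x = -166 to -71 mm; left, right and back walls 57 mm high, inner faces y = +-99 and x = 61 mm.
- plate_stop (a point): Foot of the black stop bar at the back of the plate's slot (tray x = 42 mm, top of floor, z = 4 mm); axes as the tray. The slot on the floor is 64 mm wide between black guide rails 12.5 mm high, tray x = -65 to 44 mm, with a flared mouth from x = -98 mm that centres the plate.
- window (a point): Centre of the window at the height of the home plate's top (10 mm over the tray's underside); axes as the tray. The V-block's origin belongs here. The window is 52 x 52 mm in a black keeper frame over the slot: underside 12.5, top 16.5 mm above the tray's underside, outer x +-31, y +-45 mm.
- strap_nest (a point): Point above the tray's origin, 44 mm over its underside; axes as the tray. The strap's origin belongs here, its length along tray y. Its two black rests stand at tray x = 0, y = +-58 mm, 14 mm in y; seats 43 mm high, between cheeks 36 mm apart in x that rise to 52 mm.
- cover_hinge (a point): Middle of the cover's hinge axis on the tray's left wall (tray x = -3, y = 104.5, z = 58.5 mm); the axis runs along the tray's x; axes as the tray.
- base_plate: Loose aluminium plate 100 x 60 x 6 mm with a turned-up front lip 5 mm thick, 16 mm high; 0.22 kg. Origin on the underside; it spans x = -63 (lip's front face) to 42 mm, y +-30 mm. Starts flat on the ledge, 75 to 90 mm short of home, a little askew (up to 0.12 rad, 6 mm). Home: back edge at the stop, origin then 4 mm above the tray's origin, axes as the tray.
- cover (a joint): Hinge angle of the clear cover: about -0.02 = closed and level (it rests on a soft stop), 2.0 rad = open. Open, it leans to the left on its stop and stays. Swung right past about 1.75 rad it falls shut by weight (0.22 kg) and spring, about 1 N at the bar, so it must be held all the way down; a drop of the last 15 mm is no slam.
- cover_bar (a point): Middle of the cover's round steel pull bar, 10 mm thick, 72 mm long, along the tray's x, 240 mm from the hinge axis and 4 mm above it when closed; stands 31 mm clear of the cover's edge on two arms. Can be pinched from above, closing along the tray's y, and turns between the fingers. Axes turn with the cover; when closed, as the tray.
- plate_lip (a point): Middle of the front face of the base plate's lip, 10 mm over the plate's underside: push here towards the tray's +x.
- vee_block: Loose grey steel V-block 45 x 45 x 34 mm, 0.3 kg, on the bench right of the tray. Origin: centre of the underside; its V groove runs along its x, its upright flat sides face +-y. Either way round is right.
- strap: Loose dark steel strap clamp with a slot, 24 (x) x 130 (y) x 10 mm, 0.2 kg, on the bench right of the tray. Origin: centre of the underside; long axis y. Either way round is right. In place it lies on the V-block's top, 44 mm over the tray's underside, its ends 1 mm above or on the rests.
- nut_bin: Bystander: small blue parts bin with nuts, 95 x 68 x 38 mm; origin at the underside's centre.
- plier: Bystander: red-handled pliers, 42 x 140 x 11 mm, lying flat; origin at the underside's centre.
- tape: Bystander: roll of cream tape lying flat, 104 x 102 x 25 mm; origin at the underside's centre.
- screwdriver: Bystander: red screwdriver, 24 x 187 x 24 mm, lying; origin at the underside's centre.

How it is judged:
By the outcome, as a careful person would: the job done as asked, in the order asked, and still so for the second after the job is handed in, with the robot touching nothing.
It also fails if it takes over 72 s, if anything falls off the work surface, if the arm or the gripper's body presses on something with over 40 N, if the wrist force passes 120 N, or if a joint passes its speed limit or range.

ROBOT

A 6-joint arm with a two-finger parallel gripper is mounted at the origin on a cart in front of the work surface, level with it; the furniture and walls round the work are solid. World frame = base frame: x ahead of the robot, y to its left, z up, the work surface at z = 0. Lengths are in mm, angles in rad, forces in N, time in s.
With the tool pointing down it reaches from about 400 to 925 mm from the base axis. Payload 12.5 kg.
Tool frame: the origin (TCP) lies at the very end of the fingers, on their centre line; the grasp point (between the pads) lies 19 mm behind it; z points along the fingers, y is the line along which they close (so a half turn about z gives the same grasp; the last joint's range is limited). The gripper opens to 95 mm and grips with 3 to 60 N. Pads are 20 mm wide; open, the fingers measure 119 mm over their backs; the gripper's body (75 mm by 180 mm) begins 59 mm behind the grasp point.
Start: joints at [-1.272, 0.491, 1.559, -0, 1.092, -0.106], TCP at [246.171, -574.497, 214.661] pointing down, gripper open.
Joint ranges: [-3.1, 3.1], [-0.84, 2.19], [0.05, 2.79], [-1.13, 4.28], [0.06, 2.93], [-2.69, 2.69]. Speed limits (rad/s): [2.22, 2.22, 2.79, 3.14, 3.14, 3.14].

INTERFACE

Orientations are given as [roll, pitch, yaw] about the fixed x, y, z axes, in that order (R = Rz(yaw) Ry(pitch) Rx(roll)).
In Python, from cell import env gives the robot as it stands.
- The arm moves only by the shell command python3 steer.py, which reads ROWS from standard input. ROWS is a JSON object whose key "increments" holds a list of rows, 1 to 5 of them, each of 5 numbers: dx, dy, dz in mm, then a turn about the tool's z in rad, then the opening from 0.0 (shut) to 1.0 (fully open); each row is the pose to reach, as a shift and turn from the pose commanded when the command began, along the tool's axes at that moment; what a row does not reach only later rows make up. A row lasts 1/12 s, in which the tool goes at most 41.7 mm and 0.125 rad, less where a joint would pass 70% of its speed; a pose out of reach is approached as far as the arm can. The fingers move at their own pace and stop on an object; the grip force is fixed at half the most. Time passes only in rows, so rows that do not move let the fingers close. It prints the time, the measured TCP pose, the force, the opening and the grip force at its end. Input that does not fit is refused with a message, and nothing moves.
- env.state(): the state, without advancing time (a new reading comes with each control period).
- env.read_camera(name): name is "side" or "top"; returns (picture, depth): 384x512x3 uint8, red, green, blue; 384x512 float32, mm along the optical axis (not along the pixel's ray), 0 where there is no reading.
- env.camera_info(name): a dict with "vertical_fov" (degrees; the focal length in pixels is half the picture's height over the tangent of half this angle, whatever the lens; pixels are square), "cx", "cy" (the principal point, pixels), "dist_coeffs" ([k1, k2, p1, p2, k3] as OpenCV has them; the pictures are not rectified), "origin" and "attitude" of the camera in the world. Camera axes: x right, y down, z forward; pixel columns grow to the right and rows downward; lengths in mm; the calibration is good to about 2 mm. A picture is of the moment at which its call begins. camera_info takes no time and is no camera call.
- env.job_done(): hands the job in; it is judged then, once.
The state is a dict: "t": time; "joints": joint angles; "qvel": joint speeds; "tau": joint torques, N m; "eef_pos": TCP position; "tcp_rot": TCP orientation; "ft_force": force on the tool from outside, world axes, zero at the start; "moment": the same for the moment, N m; "opening": opening from 0.0 (shut) to 1.0 (fully open); "grip_force": force on a finger pad.
Only numpy, scipy, OpenCV 4.12 (cv2) and the standard library are available. Lean on these libraries where they do the work, as an engineer would, in place of code of your own. Each camera call takes 0.05 s, during which the arm holds its last target. There are 200 camera calls.

## Working session

There is one attempt and no reset: what is moved stays moved. The work goes in short steps, Python scripts to look and compute and a shell command to move; the robot and the scene stay as the last step left them, time stands still between calls to the robot, and variables do not carry over. Pictures are saved under pics/ and viewed, at most 10 in all, crops included, and the job is handed in when it is done.

```bash
ls; mkdir -p pics
python3 - <<'E'
from cell import env
import cv2
print(env.state())
for n in("side","top"):
    print(env.camera_info(n))
    im,d=env.read_camera(n)
    cv2.imwrite(f"pics/{n}0.png",im[:,:,::-1])
    import numpy as np
    np.save(f"pics/{n}0.npy",d)
E
```

```text
cell.py
pics
steer.py
{'t': 0.0, 'joints': array([-1.27161144e+00,  4.91523254e-01,  1.55943347e+00,  3.73244189e-06,
        1.09173884e+00, -1.05583383e-01]), 'qvel': array([ 0.00075915,  0.00073552, -0.00161622,  0.00109513,  0.00011167,
        0.00086573]), 'tau': array([ 1.69094528e-03, -6.12642574e+01, -2.58180767e+01,  6.93051796e-02,
        4.81954997e-02, -1.02230324e-04]), 'eef_pos': array([ 246.08661866, -574.24517477,  214.08981748]), 'tcp_rot': array([-3.14049623e+00, -1.19524753e-04,  4.04766479e-01]), 'ft_force': array([ 0.30219865, -0.08467736,  0.02723978]), 'moment': array([-0.02571722, -0.04242256, -0.03173452]), 'grip_force': 0.0, 'opening': 0.9975947686907846}
{'vertical_fov': 47.38014841712308, 'cx': 263.4815078482268, 'cy': 191.24747273651226, 'dist_coeffs': array([0.01471706, 0.        , 0.        , 0.        , 0.        ]), 'origin': array([ 53.63814081, 671.85015826, 676.89525202]), 'attitude': array([-2.16783187e+00,  2.40527331e-03, -2.55611050e+00])}
{'vertical_fov': 46.479458263003856, 'cx': 262.58463462405143, 'cy': 187.0051605950274, 'dist_coeffs': array([0.01369469, 0.        , 0.        , 0.        , 0.        ]), 'origin': array([ 417.71120933,  -63.74796764, 1176.08154676]), 'attitude': array([-3.03382754,  0.02848723, -1.55187633])}
```
View pics/top0.png

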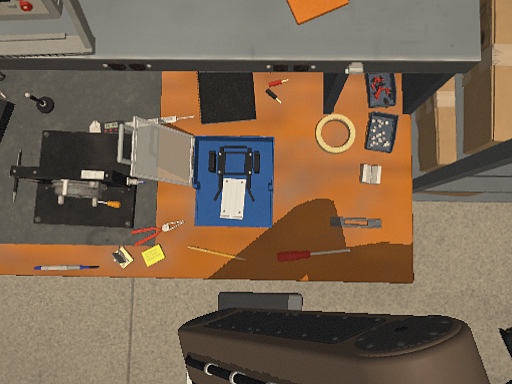

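View pics/side0.png

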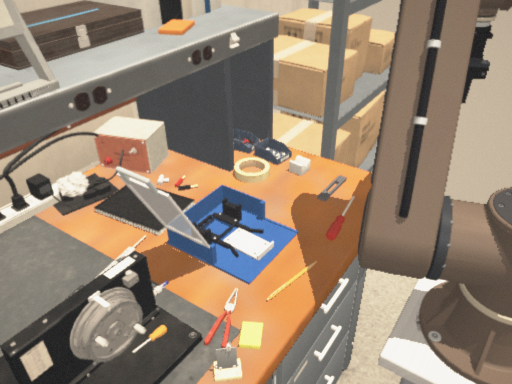

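The top view shows the tray at about (235,182), with its x pointing up in the image. The plate is at (233,197), the open cover at (158,152), the V-block at (370,174), the strap at (356,222) and the screwdriver at (313,255).

Create h.py:
```python
import numpy as np, cv2
from scipy.spatial.transform import Rotation as Ro
from cell import env
def cam(n):
    i=env.camera_info(n); f=192/np.tan(np.radians(i["vertical_fov"]/2))
    return np.array([[f,0,i["cx"]],[0,f,i["cy"]],[0,0,1]]),np.array(i["dist_coeffs"]),Ro.from_euler("xyz",i["attitude"]).as_matrix(),np.array(i["origin"])
def cloud(n,d):
    K,D,R,o=cam(n); v,u=np.mgrid[:384,:512]
    p=cv2.undistortPoints(np.stack([u,v],-1).reshape(-1,1,2).astype(float),K,D).reshape(384,512,2)
    c=np.dstack([p,np.ones((384,512))])*d[...,None]
    return c@R.T+o
def proj(n,P):
    K,D,R,o=cam(n); return cv2.projectPoints((np.atleast_2d(P)-o)@R,np.zeros(3),np.zeros(3),K,D)[0].reshape(-1,2)
def ortho(n,im,d,x0,x1,y0,y1,z,s):
    "rectified view of plane z; s px per mm; up = +x, left = +y"
    X,Y=np.meshgrid(np.arange(x1,x0,-1/s),np.arange(y1,y0,-1/s),indexing="ij")
    p=proj(n,np.stack([X,Y,np.full_like(X,z)],-1).reshape(-1,3)).reshape(*X.shape,2).astype(np.float32)
    return cv2.remap(im,p,None,cv2.INTER_CUBIC)
```

Run:
```python
from h import *
d=np.load("pics/top0.npy"); im=cv2.imread("pics/top0.png"); W=cloud("top",d); np.set_printoptions(precision=1,suppress=True,linewidth=150)
print("bench z",W[240,180:200:5,2],W[120,300:310:5,2])
def rect(m,name):
    n,l,s,c=cv2.connectedComponentsWithStats(m.astype(np.uint8)); k=1+np.argmax(s[1:,4]); P=W[l==k]
    r=cv2.minAreaRect(P[:,:2].astype(np.float32)); print(name,len(P),P.mean(0),P.min(0),P.max(0),r)
def box(r0,r1,c0,c1): 
    m=np.zeros((384,512),bool); m[r0:r1,c0:c1]=1; return m
z=W[...,2]
rect(box(155,195,350,390)&(z>15)&(d>0),"vee"); rect(box(210,235,320,390)&(z>5)&(d>0),"strap")
hsv=cv2.cvtColor(im,cv2.COLOR_BGR2HSV)
rect(box(165,230,210,260)&(hsv[...,1]<70)&(hsv[...,2]>120),"plate")
rect(box(120,240,185,285)&(hsv[...,0]>100)&(hsv[...,0]<125)&(hsv[...,1]>120),"tray")
rect(box(120,240,185,285)&(z>45)&(z<65)&(hsv[...,1]>120),"walls")
print("z row grid",z[130:235:6,190:280:6].astype(int))
c=W[222,356]; 
o=ortho("top",im,d,480,740,-430,130-560+0+0,0,3) if 0 else None
a=ortho("top",im,d,W[182,235,0]-130,W[182,235,0]+130,W[182,235,1]-120,W[182,235,1]+120,10,2.4)
b=ortho("top",im,d,W[182,235,0]-130,W[182,235,0]+130,c[1]-55,c[1]+75,10,2.4)
o=np.hstack([a,b]); print(W[182,235],c,a.shape,o.shape); cv2.imwrite("pics/o.png",o[:600,:800])
```

```text
bench z [-0.9 -1.6 -1.7 -0.3] [0.1 3. ]
vee 361 [ 579.3 -305.7   29.3] [ 554.3 -329.8   15.5] [ 604.7 -281.3   39.1] ((580.3358154296875, -305.9699401855469), (45.73363494873047, 49.17125701904297), 84.75218963623047)
strap 357 [ 454.  -270.7   10. ] [ 440.4 -333.3    5. ] [ 466.2 -205.1   17.2] ((453.47943115234375, -269.12939453125), (25.716915130615234, 128.31834411621094), 0.8103459477424622)
plate 923 [512.2  49.6  14. ] [417.7 -63.7  -0.1] [ 566.9   82.3 1176.1] ((478.84332275390625, 30.18854522705078), (198.76695251464844, 103.61703491210938), 29.411705017089844)
tray 4672 [556.9  48.6  13.1] [417.7 -63.7  -4.3] [ 669.2  148.9 1176.1] ((543.8233642578125, 42.02687072753906), (212.9396209716797, 251.05201721191406), 89.68351745605469)
walls 119 [618.  -33.   54.8] [533.2 -54.7  45.8] [669.1  36.3  62.2] ((601.0426025390625, -9.78848648071289), (136.93946838378906, 89.9725112915039), 0.9317021369934082)
z row grid [[   0   -4   -3    2   -1    0    0   -1    0    5    0    1    0    0    1]
 [  69   51   54   53   55   54   54   56   59   54   57   55   54   58    0]
 [  70   38
[... 608 characters left out ...]
  0]
 [   0    5    7    8    6   10    8    6    7    6    5    7   11    5    0]
 [  -3    8    1    3    1    6    8    8    9   10   11    4    5    6    0]
 [   3    7    7    0    3    3    9   13    8    0    6    1    1    7    1]
 [   0    7    2    3    5    3   11   10   11    2    2    4    3    3    1]
 [   0    8    6    2    2    7   10   11    8    3    1    6    4    1    0]
 [   0   10    3    3    4    4    1    1    5    2    4    2    5    5   -1]
 [   1    4    0    6    2    2    6    2    4    6    5    2    4    2    0]
 [   2    0    0   -5   -2    0    0    3   -2    2   -2    2    3    2    1]]
[555.4  44.8   9.3] [ 456.4 -272.9    1.4] (624, 576, 3) (624, 888, 3)
```

View pics/o.png

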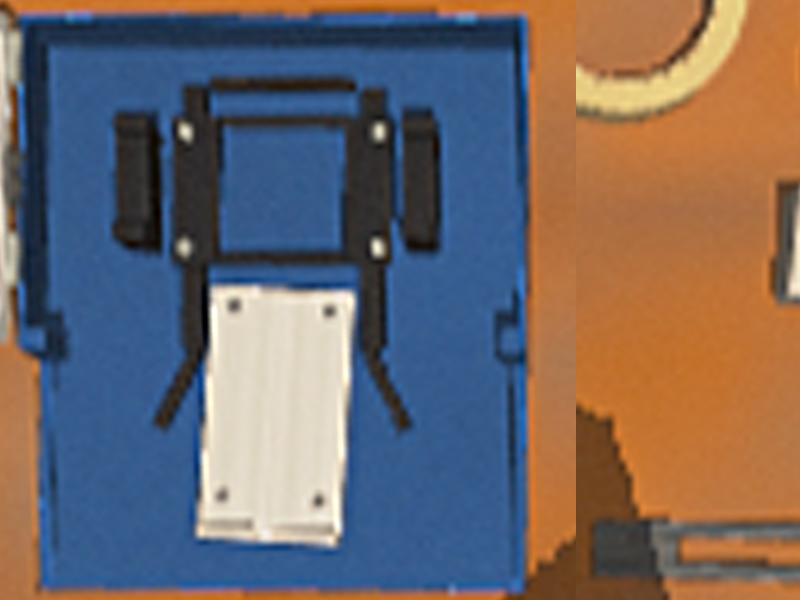

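The rectified view (2.4 px/mm) shows the frame screws at (185,131), (378,131), (184,246) and (377,246). That puts the window at about (605.7, 47.2) with tray yaw near 0. The plate lip's front edge is centred at (269,542), about 83 mm short of home, at yaw -0.055. Next I'll look closely at the block and strap.

```bash
python3 - <<'E'
from h import *
d=np.load("pics/top0.npy"); im=cv2.imread("pics/top0.png")
a=ortho("top",im,d,540,620,-345,-265,34,5)
b=ortho("top",im,d,410,500,-345,-195,10,5)
a=cv2.copyMakeBorder(a,0,50,0,0,cv2.BORDER_CONSTANT); b=b[:450,:]
o=np.hstack([cv2.resize(a,(400,450)) if a.shape[0]!=450 else a,b[:, :]]); o=o[:, :]; print(a.shape,b.shape,o.shape); cv2.imwrite("pics/o2.png",cv2.resize(o,None,fx=800/o.shape[1],fy=800/o.shape[1]))
E
echo '{"increments": [[180,-100,0,0.405,0],[180,-100,0,0.405,0],[180,-100,0,0.405,0],[180,-100,0,0.405,0],[180,-100,0,0.405,0]]}' | python3 steer.py
```

```text
(450, 400, 3) (450, 750, 3) (450, 1150, 3)
t: 0.52
eef_pos: [372.9, -410.0, 214.4]
tcp_rot: [-3.141, 0.0, -0.004]
ft_force: [0.3, -0.2, 0.1]
opening: 0.709
grip_force: 0.0
```

View pics/o2.png

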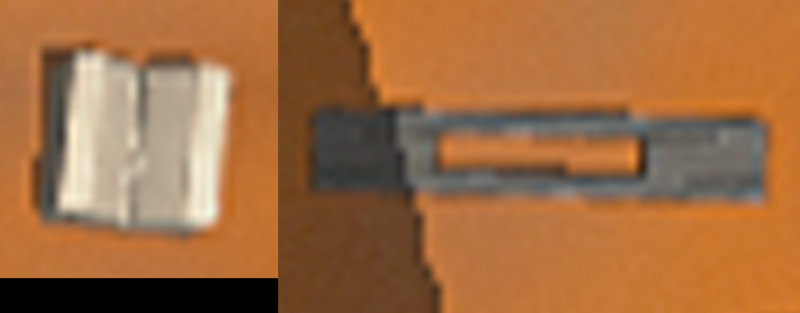

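Block top face: centre (145,140), which is world (579.7, -306.7), yaw about -0.11, with the groove along world x. Strap: centre (539,155), which is (455, -270), yaw about -0.02. Next I move in front of the plate lip.

```bash
echo '{"increments": [[36,-200,40,0,0],[36,-200,40,0,0],[36,-200,40,0,0],[36,-200,40,0,0],[36,-200,40,0,0]]}' | python3 steer.py | grep eef
echo '{"increments": [[28,-200,50,0,0],[28,-200,50,0,0],[28,-200,50,0,0],[28,-200,50,0,0],[28,-200,50,0,0]]}' | python3 steer.py | grep eef
echo '{"increments": [[0,-60,30,0,0],[0,-60,70,0,0],[0,-60,100,0,0],[0,-60,105,0,0],[0,-60,105,0,0]]}' | python3 steer.py
```

```text
eef_pos: [408.0, -209.6, 174.2]
eef_pos: [436.1, -9.8, 124.2]
t: 1.77
eef_pos: [435.0, 48.4, 17.9]
tcp_rot: [-3.141, 0.006, 0.001]
ft_force: [-0.6, 0.1, 0.2]
opening: 0.004
grip_force: 0.0
```

```bash
echo '{"increments": [[0,0,9,0,0],[0,0,9,0,0],[15,0,9,0,0],[25,0,9,0,0],[35,0,9,0,0]]}' | python3 steer.py | grep -E "eef|force"
echo '{"increments": [[10,0,0,0,0],[20,0,0,0,0],[30,0,0,0,0],[38,0,0,0,0],[46,0,0,0,0]]}' | python3 steer.py | grep -E "eef|force"
echo '{"increments": [[4,0,0,0,0],[8,0,0,0,0],[8,0,0,0,0]]}' | python3 steer.py
```

```text
eef_pos: [472.6, 47.6, 12.0]
ft_force: [-2.4, 0.2, 0.9]
grip_force: 1.1
eef_pos: [518.2, 48.2, 10.6]
ft_force: [-2.4, -1.2, 0.8]
grip_force: 0.9
t: 2.85
eef_pos: [526.1, 48.3, 10.5]
tcp_rot: [3.142, -0.001, -0.0]
ft_force: [-1.2, -0.7, 0.9]
opening: 0.006
grip_force: 0.0
```

```bash
for i in 1; do echo '{"increments": [[2,0,0,0,0],[4,0,0,0,0],[6,0,0,0,0]]}' | python3 steer.py | grep -E "eef|force"
echo '{"increments": [[1,0,0,0,0],[2,0,0,0,0],[3,0,0,0,0]]}' | python3 steer.py | grep -E "eef|force"; echo '{"increments": [[1,0,0,0,0],[2,0,0,0,0],[2,0,0,0,0]]}' | python3 steer.py | grep -E "eef|force"; done
```

```text
eef_pos: [529.1, 48.4, 10.4]
ft_force: [-16.4, -1.8, 12.3]
grip_force: 8.1
eef_pos: [529.2, 48.4, 10.4]
ft_force: [-24.4, -2.9, 18.6]
grip_force: 12.3
eef_pos: [529.2, 48.5, 10.3]
ft_force: [-28.9, -2.4, 21.3]
grip_force: 14.4
```

```bash
echo '{"increments": [[-25,0,0,0,0],[-35,0,-5,0,0],[-35,0,-45,0,0],[-35,40,-85,0,0],[-35,80,-110,0,1]]}' | python3 steer.py | grep eef
echo '{"increments": [[40,200,0,0.11,1],[40,200,0,0.11,1],[40,200,0,0.11,1],[40,200,0,0.11,1],[40,200,0,0.11,1]]}' | python3 steer.py
python3 - <<'E'
from h import *
im,d=env.read_camera("top"); im=im[:,:,::-1].copy(); cv2.imwrite("pics/top1.png",im)
cv2.imwrite("pics/o3.png",ortho("top",im,d,480,680,-60,150,10,3))
E
```

```text
eef_pos: [501.9, -14.8, 111.5]
t: 4.43
eef_pos: [541.9, -218.1, 109.8]
tcp_rot: [3.141, -0.002, -0.111]
ft_force: [1.7, 1.0, -0.4]
opening: 0.366
grip_force: 0.0
```

View pics/o3.png

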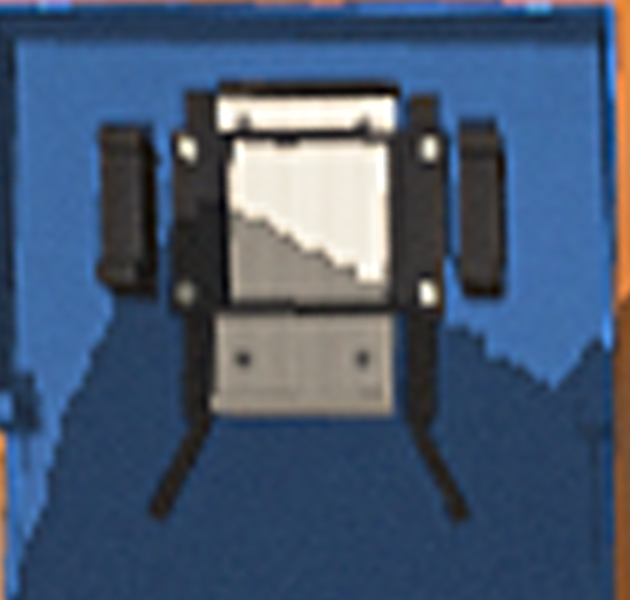

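The plate is home: its back edge meets the stop bar (row ~95) and its lip front is at row 415, x about 541.7. The window refines to (605.4, 46.9). Next, grasp the block.

```bash
echo '{"increments": [[24,42,0,0,1],[47,84,10,0,1],[47,84,20,0,1],[47,84,50,0,1],[47,84,75,0,1]]}' | python3 steer.py | grep -E "eef|opening"
echo '{"increments": [[0,0,10,0,1],[0,0,24,0,1],[0,0,24,0,1]]}' | python3 steer.py | grep -E "eef|opening"
echo '{"increments": [[0,0,0,0,0.3],[0,0,0,0,0.3],[0,0,0,0,0.3],[0,0,0,0,0.3],[0,0,0,0,0.3]]}' | python3 steer.py
```

```text
eef_pos: [579.3, -305.4, 33.5]
opening: 0.761
eef_pos: [578.3, -303.4, 8.4]
opening: 0.962
t: 5.57
eef_pos: [579.0, -304.1, 10.9]
tcp_rot: [3.141, -0.001, -0.11]
ft_force: [-0.1, -0.6, -0.5]
opening: 0.707
grip_force: 0.0
```

```bash
echo '{"increments": [[0,0,0,0,0.3],[0,0,0,0,0.3],[0,0,0,0,0.3],[0,0,0,0,0.3]]}' | python3 steer.py | grep -E "opening|grip"
echo '{"increments": [[0,0,0,0,0.3],[0,0,-10,0,0.3],[0,0,-50,0,0.3],[0,0,-90,0,0.3]]}' | python3 steer.py
```

```text
opening: 0.471
grip_force: 30.0
t: 6.23
eef_pos: [577.6, -303.1, 99.6]
tcp_rot: [-3.139, 0.004, -0.11]
ft_force: [1.4, -0.7, -3.9]
opening: 0.473
grip_force: 30.0
```

```bash
echo '{"increments": [[-7,-200,0,-0.11,0.3],[-7,-200,0,-0.11,0.3],[-7,-200,0,-0.11,0.3],[-7,-200,0,-0.11,0.3],[-7,-200,0,-0.11,0.3]]}' | python3 steer.py | grep -E "eef|rot"
echo '{"increments": [[8,-152,0,0,0.3],[8,-152,0,0,0.3],[8,-152,0,0,0.3],[8,-152,0,0,0.3],[8,-152,0,0,0.3]]}' | python3 steer.py| grep -E "eef|rot"
echo '{"increments": [[0,0,0,0,0.3],[0,0,0,0,0.3]]}' | python3 steer.py
```

```text
eef_pos: [593.2, -101.6, 100.5]
tcp_rot: [-3.141, 0.001, 0.0]
eef_pos: [601.3, 52.7, 100.4]
tcp_rot: [-3.141, 0.0, 0.004]
t: 7.23
eef_pos: [601.6, 47.4, 100.2]
tcp_rot: [3.141, 0.0, 0.0]
ft_force: [-0.6, -0.5, -4.2]
opening: 0.469
grip_force: 30.0
```

```bash
echo '{"increments": [[3.4,0.4,20,0,0.3],[3.4,0.4,50,0,0.3],[3.4,0.4,66,0,0.3],[3.4,0.4,70,0,0.3],[3.4,0.4,70,0,0.3]]}' | python3 steer.py| grep -E "eef|ft"
echo '{"increments": [[0,0,2,0,0.3],[0,0,4,0,0.3],[0,0,6,0,0.3],[0,0,6,0,0.3]]}' | python3 steer.py | grep -E "eef|ft"
```

```text
eef_pos: [604.8, 46.0, 29.2]
ft_force: [-0.1, -0.4, -2.3]
eef_pos: [605.4, 47.1, 24.5]
ft_force: [0.1, 0.2, -2.9]
```

Run:
```python
from h import *
im,d=env.read_camera("side"); im=im[:,:,::-1].copy()
cv2.imwrite("pics/s1.png",cv2.resize(im[150:290,150:310],(800,700))[:600])
```

```text
(no output)
```

View pics/s1.png

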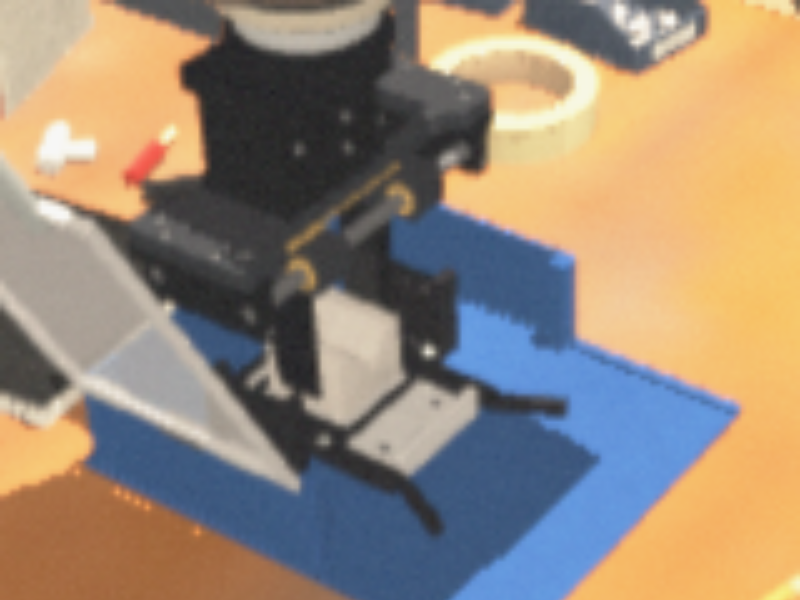

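The block, at crop (355,350), is entering the window with no contact force; its underside is already below the frame top. I'll lower it the rest of the way and release.

```bash
echo '{"increments": [[0,0,1.5,0,0.3],[0,0,3,0,0.3],[0,0,3.5,0,0.3],[0,0,3.5,0,0.3]]}' | python3 steer.py | grep -E "eef|ft"
echo '{"increments": [[0,0,0,0,0.6],[0,0,0,0,0.6],[0,0,0,0,0.6],[0,0,0,0,0.6]]}' | python3 steer.py
```

```text
eef_pos: [605.1, 47.2, 20.4]
ft_force: [-0.5, -0.2, -2.9]
t: 8.7
eef_pos: [605.4, 47.2, 20.8]
tcp_rot: [3.141, -0.001, -0.0]
ft_force: [0.4, -0.7, 0.1]
opening: 0.593
grip_force: 0.0
```

```bash
echo '{"increments": [[0,0,-40,0,0.6],[0,0,-80,0,0.6],[0,0,-110,0,0.6],[-20,35,-110,-0.1,0.6],[-38,72,-110,-0.2,0.6]]}' | python3 steer.py | grep -E "eef|ft|rot"
python3 - <<'E'
from h import *
im,d=env.read_camera("top"); im=im[:,:,::-1].copy(); cv2.imwrite("pics/top2.png",im)
E
echo '{"increments": [[-50,185,0,-0.6,0.6],[-50,185,0,-0.6,0.6],[-50,185,0,-0.6,0.6],[-50,185,0,-0.6,0.6],[-50,185,0,-0.6,0.6]]}' | python3 steer.py
python3 - <<'E'
from h import *
im,d=env.read_camera("top"); im=im[:,:,::-1].copy(); cv2.imwrite("pics/top3.png",im)
cv2.imwrite("pics/o4.png",ortho("top",im,d,530,680,-40,140,44,4))
E
```

```text
eef_pos: [567.7, -24.3, 132.6]
tcp_rot: [3.14, -0.004, 0.207]
ft_force: [-0.1, -0.8, -0.4]
t: 9.58
eef_pos: [554.5, -218.3, 130.8]
tcp_rot: [3.141, -0.0, 0.798]
ft_force: [0.6, -0.2, 0.3]
opening: 0.603
grip_force: 0.0
```

View pics/o4.png

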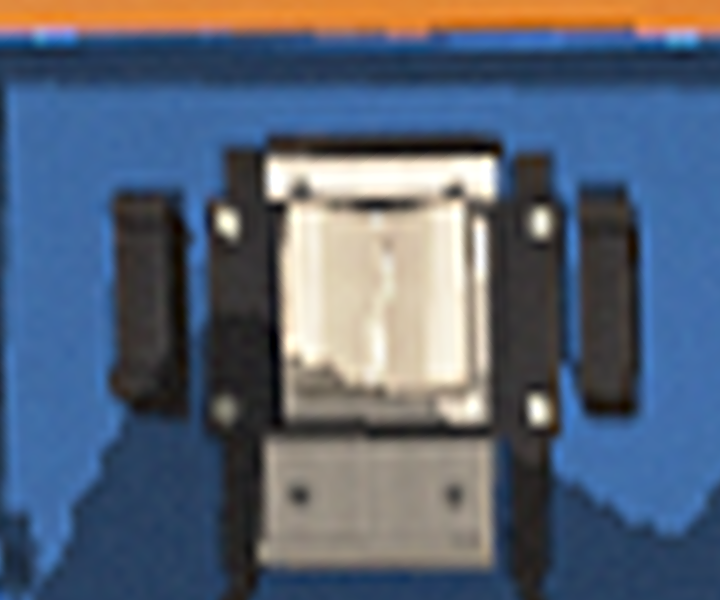

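The block sits in the window at about (385,300) with its groove front to back, and the rests are symmetric around it. Next, the strap.

```bash
python3 - <<'E'
from h import *
im,d=env.read_camera("top"); W=cloud("top",d)
p=proj("top",[[x,y,44] for x in range(590,622,3) for y in (29,31,63,65)]).round().astype(int)
print("block top z",np.array([W[v,u,2] for u,v in p]).reshape(-1,4).round(0).tolist())
E
echo '{"increments": [[-36,-12,0,-0.125,0.6],[-71,-23,0,-0.25,0.6],[-106,-35,0,-0.375,0.6],[-106,-35,0,-0.5,0.6],[-106,-35,0,-0.625,0.6]]}' | python3 steer.py | grep -E "eef|rot"
echo '{"increments": [[0,0,30,-0.125,0.6],[0,0,65,-0.125,0.6],[0,0,95,-0.125,0.6],[0,0,110,-0.125,0.6],[0,0,110,-0.125,0.6]]}' | python3 steer.py
```

```text
block top z [[47.0, 47.0, 44.0, 44.0], [43.0, 43.0, 45.0, 44.0], [43.0, 43.0, 41.0, 40.0], [47.0, 47.0, 45.0, 45.0], [47.0, 47.0, 44.0, 43.0], [45.0, 45.0, 46.0, 45.0], [42.0, 42.0, 48.0, 43.0], [44.0, 44.0, 44.0, 46.0], [43.0, 45.0, 45.0, 45.0], [44.0, 42.0, 41.0, 41.0], [44.0, 44.0, 42.0, 42.0]]
eef_pos: [454.2, -267.4, 130.9]
tcp_rot: [-3.142, 0.0, 1.418]
t: 10.52
eef_pos: [454.5, -265.6, 17.8]
tcp_rot: [-3.138, -0.003, 1.539]
ft_force: [0.4, 0.1, -0.8]
opening: 0.598
grip_force: 0.0
```

```bash
echo '{"increments": [[-3,0,6,0,0.6],[-3,0,12,0,0.6],[-3,0,16,0,0.6],[-3,0,16,0,0.6]]}' | python3 steer.py | grep -E "eef|ft"
echo '{"increments": [[0,0,0,0,0.1],[0,0,0,0,0.1],[0,0,0,0,0.1],[0,0,0,0,0.1],[0,0,0,0,0.1]]}' | python3 steer.py
```

```text
eef_pos: [455.6, -269.9, 4.6]
ft_force: [0.2, -0.0, 0.7]
t: 11.27
eef_pos: [455.6, -270.0, 4.8]
tcp_rot: [3.141, 0.0, 1.54]
ft_force: [0.0, 0.6, -0.4]
opening: 0.303
grip_force: 0.0
```

```bash
echo '{"increments": [[0,0,1.8,0,0.28],[0,0,1.8,0,0.1],[0,0,1.8,0,0.1],[0,0,1.8,0,0.1]]}' | python3 steer.py | grep -E "eef|grip|opening"
echo '{"increments": [[0,0,0,0,0.1],[0,0,-10,0,0.1],[0,0,-50,0,0.1],[0,0,-90,0,0.1],[0,0,-120,0,0.1]]}' | python3 steer.py
```

```text
eef_pos: [455.4, -269.9, 2.6]
opening: 0.246
grip_force: 30.0
t: 12.02
eef_pos: [455.6, -270.0, 125.9]
tcp_rot: [3.141, 0.001, 1.54]
ft_force: [0.9, -1.1, -2.3]
opening: 0.247
grip_force: 30.0
```

```bash
echo '{"increments": [[180,78,0,-0.03,0.1],[180,78,0,-0.03,0.1],[180,78,0,-0.03,0.1],[180,78,0,-0.03,0.1],[180,78,0,-0.03,0.1]]}' | python3 steer.py | grep -E "eef|rot"
echo '{"increments": [[140,66,0,0,0.1],[140,66,0,0,0.1],[140,66,0,0,0.1],[140,66,0,0,0.1],[140,66,0,0,0.1]]}' | python3 steer.py| grep -E "eef|rot"
echo '{"increments": [[0,0,0,0,0.1],[0,0,0,0,0.1]]}' | python3 steer.py
```

```text
eef_pos: [539.7, -89.5, 123.7]
tcp_rot: [3.141, 0.0, 1.571]
eef_pos: [606.6, 52.4, 123.4]
tcp_rot: [3.14, -0.001, 1.574]
t: 13.02
eef_pos: [604.6, 47.5, 123.0]
tcp_rot: [-3.141, 0.0, 1.571]
ft_force: [-0.9, 0.1, -2.8]
opening: 0.245
grip_force: 30.0
```

```bash
echo '{"increments": [[-0.6,0.8,25,0,0.1],[-0.6,0.8,50,0,0.1],[-0.6,0.8,64,0,0.1],[-0.6,0.8,68,0,0.1],[-0.6,0.8,68,0,0.1]]}' | python3 steer.py| grep -E "eef|ft"
echo '{"increments": [[0,0,3,0,0.1],[0,0,5,0,0.1],[0,0,7,0,0.1],[0,0,7,0,0.1]]}' | python3 steer.py | grep -E "eef|ft"
echo '{"increments": [[0,0,0,0,0.1],[0,0,0.8,0,0.1],[0,0,0.8,0,0.1]]}' | python3 steer.py | grep -E "eef|ft"
```

```text
eef_pos: [605.2, 45.9, 54.2]
ft_force: [0.6, 0.2, -1.5]
eef_pos: [605.9, 46.9, 48.1]
ft_force: [-0.5, -0.6, -2.3]
eef_pos: [605.8, 47.0, 47.0]
ft_force: [-0.6, -0.7, -2.2]
```

```bash
echo '{"increments": [[0,0,0.6,0,0.1],[0,0,0.6,0,0.1],[0,0,0.6,0,0.5],[0,0,0.6,0,0.5],[0,0,0.6,0,0.5]]}' | python3 steer.py | grep -E "eef|ft|open"
echo '{"increments": [[0,0,0,0,0.5],[0,0,-40,0,0.5],[0,0,-80,0,0.5],[0,0,-120,0,0.5],[0,0,-160,0,0.5]]}' | python3 steer.py
```

```text
eef_pos: [606.0, 47.0, 46.5]
ft_force: [-0.0, -0.4, 0.9]
opening: 0.4
t: 14.85
eef_pos: [605.5, 47.0, 208.2]
tcp_rot: [-3.141, 0.0, 1.57]
ft_force: [0.6, -0.3, -0.6]
opening: 0.497
grip_force: 0.0
```

Strap released. I'll rise, turn the tool back to yaw 0, and check the strap and the cover bar.

```bash
echo '{"increments": [[0,0,-30,0.125,0.5],[0,0,-60,0.25,0.5],[0,0,-90,0.375,0.5],[0,0,-115,0.5,0.5],[0,0,-140,0.625,0.5]]}' | python3 steer.py | grep eef
echo '{"increments": [[0,0,0,0.125,0.5],[0,0,0,0.25,0.5],[0,0,0,0.375,0.5],[0,0,0,0.5,0.5],[0,0,0,0.625,0.5]]}' | python3 steer.py | grep eef
echo '{"increments": [[0,0,0,0.125,0.5],[0,0,0,0.25,0.5],[0,0,0,0.32,0.5],[0,0,0,0.32,0.5]]}' | python3 steer.py
python3 - <<'E'
from h import *
P=[[602.4-36,254.9,275],[602.4,254.9,275],[602.4+36,254.9,275]]
out=[]
for n in("side","top"):
    im,d=env.read_camera(n); im=im[:,:,::-1].copy(); W=cloud(n,d); np.save(f"pics/{n}b.npy",d); cv2.imwrite(f"pics/{n}b.png",im)
    p=proj(n,P); print(n,p.round(1).tolist())
    u,v=p.mean(0).astype(int); m=np.zeros((384,512),bool); m[max(v-25,0):v+25,max(u-25,0):u+25]=1
    m&=(W[...,2]>230)&(W[...,2]<320)&(d>0); Q=W[m]; print(len(Q),Q.mean(0),Q.min(0),Q.max(0))
    c=im[v-40:v+40,max(u-50,0):max(u-50,0)+100]; out.append(cv2.resize(c,(500,400),interpolation=cv2.INTER_NEAREST)[:,:400])
    s=im[130:230,190:300] if n=="top" else im[180:280,160:300]
cv2.imwrite("pics/bar.png",np.hstack(out))
E
```

```text
eef_pos: [605.5, 47.0, 348.2]
eef_pos: [605.7, 47.0, 346.4]
t: 16.02
eef_pos: [605.7, 47.0, 346.3]
tcp_rot: [3.141, -0.0, -0.003]
ft_force: [-0.2, 0.6, -0.3]
opening: 0.501
grip_force: 0.0
side [[148.7, 178.4], [133.9, 172.3], [119.8, 166.5]]
474 [599.89384296 254.65235664 259.1948432 ] [558.53847643 238.28580047 230.19919578] [665.62757497 267.43401624 278.80466267]
top [[121.6, 159.8], [122.5, 142.6], [123.4, 125.5]]
215 [603.00260991 258.75182603 275.12155848] [562.83938967 252.10085091 266.5159383 ] [644.19252764 265.38607341 280.83770203]
```

View pics/bar.png

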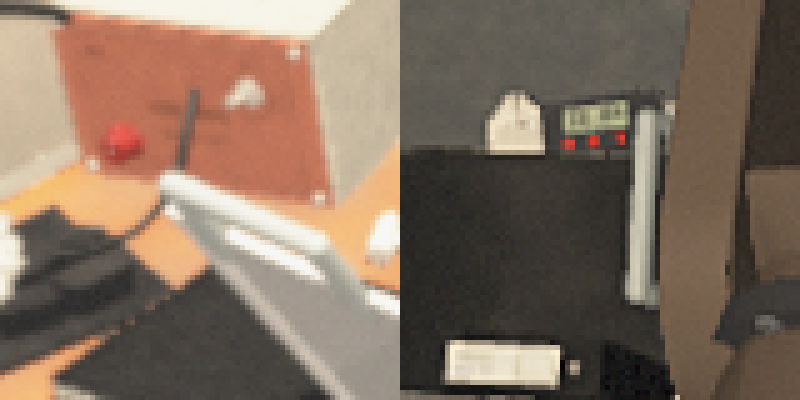

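The bar shows in the side crop from (160,180) to (325,250) and in the top crop at column ~645. Combined with depth, its centre is about (602.5, 258.5, 272), slightly past 2.0 rad. Next I go above it and pinch.

```bash
echo '{"increments": [[-3,-205,0,0,0.5],[-3,-205,0,0,0.5],[-3,-205,0,0,0.5],[-3,-205,0,0,0.5],[-3,-205,0,0,0.5]]}' | python3 steer.py | grep -E "eef|rot"
echo '{"increments": [[0,-7,0,0,0.5],[0,-7,0,0,0.5],[0,-7,30,0,0.5],[0,-7,55,0,0.5],[0,-7,55,0,0.5]]}' | python3 steer.py
python3 - <<'E'
from h import *
im,d=env.read_camera("side"); im=im[:,:,::-1].copy(); cv2.imwrite("pics/s2.png",cv2.resize(im[90:270,60:300],(800,600)))
E
```

```text
eef_pos: [602.3, 254.2, 346.4]
tcp_rot: [-3.142, -0.0, 0.003]
t: 16.95
eef_pos: [601.5, 257.1, 286.8]
tcp_rot: [3.139, 0.007, 0.001]
ft_force: [-0.4, -0.1, -0.3]
opening: 0.499
grip_force: 0.0
```

View pics/s2.png

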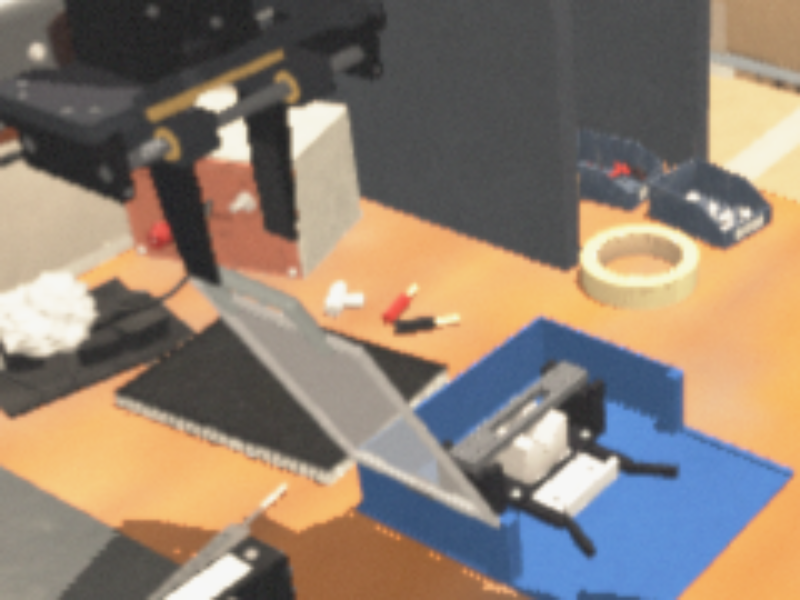

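The strap lies across the block in both rests at (530,420). The fingertips at (205,275) and (280,235) straddle the bar, centred near (241,283). I'll descend and pinch.

```bash
echo '{"increments": [[0,0,10,0,0.5],[0,0,20,0,0.5],[0,0,28,0,0.5],[0,0,28,0,0.2],[0,0,28,0,0.2]]}' | python3 steer.py | grep -E "eef|ft|open"
echo '{"increments": [[0,0,0,0,0],[0,0,0,0,0],[0,0,0,0,0],[0,0,0,0,0],[0,0,0,0,0]]}' | python3 steer.py
```

```text
eef_pos: [602.8, 258.9, 263.2]
ft_force: [0.9, -0.6, -0.5]
opening: 0.412
t: 17.83
eef_pos: [602.8, 259.1, 263.6]
tcp_rot: [-3.141, -0.0, 0.0]
ft_force: [0.1, 0.5, 1.2]
opening: 0.096
grip_force: 30.0
```

Run:
```python
import numpy as np
f=lambda t:(151.4-240*np.cos(t)+4*np.sin(t),58.5+240*np.sin(t)+4*np.cos(t))
t0=2.019;y0,z0=f(t0)
for i in range(0,42,5):
    a=f(t0-.05*i)
    print(round(t0-.05*i,3),"abs TCP y,z",np.round([a[0],a[1]-9.4],1),[(round(a[0]-f(t0-.05*(i+k))[0]),round(a[1]-f(t0-.05*(i+k))[1])) for k in range(1,6)])
```

```text
2.019 abs TCP y,z [259.  263.7] [(11, -5), (22, -10), (33, -14), (45, -17), (56, -20)]
1.769 abs TCP y,z [202.6 283.6] [(12, -2), (24, -4), (36, -5), (48, -5), (60, -5)]
1.519 abs TCP y,z [143. 289.] [(12, 1), (24, 2), (36, 4), (47, 6), (59, 10)]
1.269 abs TCP y,z [ 83.9 279.4] [(11, 4), (23, 8), (34, 13), (44, 18), (55, 24)]
1.019 abs TCP y,z [ 29.  255.6] [(10, 6), (20, 13), (29, 21), (39, 28), (47, 37)]
0.769 abs TCP y,z [-18.3 218.9] [(8, 9), (16, 18), (23, 27), (30, 37), (37, 47)]
0.519 abs TCP y,z [-55.  171.6] [(6, 10), (11, 21), (16, 32), (20, 43), (24, 55)]
0.269 abs TCP y,z [-78.9 116.7] [(3, 12), (6, 23), (8, 35), (9, 47), (10, 59)]
0.019 abs TCP y,z [-88.5  57.7] [(0, 12), (0, 24), (-1, 36), (-3, 48), (-5, 60)]
```

```bash
echo '{"increments": [[0,11,-5,0,0],[0,22,-10,0,0],[0,33,-14,0,0],[0,45,-17,0,0],[0,56,-20,0,0]]}' | python3 steer.py | grep -vE "t:|rot"
echo '{"increments": [[0,12,-2,0,0],[0,24,-4,0,0],[0,36,-5,0,0],[0,48,-5,0,0],[0,60,-5,0,0]]}' | python3 steer.py | grep -vE "t:|rot"
```

```text
eef_pos: [602.5, 201.6, 284.0]
ft_force: [-1.8, 0.7, -0.1]
opening: 0.098
grip_force: 30.0
eef_pos: [602.3, 141.6, 288.2]
ft_force: [-3.7, 0.2, -0.1]
opening: 0.097
grip_force: 30.0
```

```bash
echo '{"increments": [[0,12,1,0,0],[0,24,2,0,0],[0,36,4,0,0],[0,47,6,0,0],[0,59,10,0,0]]}' | python3 steer.py | grep -vE "t:|rot"
echo '{"increments": [[0,11,4,0,0],[0,23,8,0,0],[0,34,13,0,0],[0,44,18,0,0],[0,55,24,0,0]]}' | python3 steer.py | grep -vE "t:|rot"
echo '{"increments": [[0,10,6,0,0],[0,20,13,0,0],[0,29,21,0,0],[0,39,28,0,0],[0,47,37,0,0]]}' | python3 steer.py | grep -vE "t:|rot"
```

```text
eef_pos: [602.3, 82.5, 278.2]
ft_force: [-7.0, -1.0, 4.5]
opening: 0.096
grip_force: 30.0
eef_pos: [602.2, 27.7, 253.7]
ft_force: [-4.8, 0.5, -0.2]
opening: 0.1
grip_force: 30.0
eef_pos: [602.2, -19.5, 216.5]
ft_force: [-6.2, -2.5, 2.2]
opening: 0.096
grip_force: 30.0
```

```bash
echo '{"increments": [[-1,8,9,0,0],[-1,16,18,0,0],[-2,23,27,0,0],[-2,30,37,0,0],[-2,37,47,0,0]]}' | python3 steer.py | grep -vE "t:|rot"
echo '{"increments": [[0,6,10,0,0],[0,11,21,0,0],[0,16,32,0,0],[0,20,43,0,0],[0,24,55,0,0]]}' | python3 steer.py | grep -vE "t:|rot"
echo '{"increments": [[0,3,9,0,0],[0,5,18,0,0],[0,7,27,0,0],[0,8,35,0,0],[0,9,42,0,0]]}' | python3 steer.py | grep -vE "t:|rot"
```

```text
eef_pos: [601.5, -55.6, 169.5]
ft_force: [4.8, 5.9, -4.3]
opening: 0.096
grip_force: 30.0
eef_pos: [601.2, -79.2, 114.4]
ft_force: [5.1, 6.2, -2.6]
opening: 0.099
grip_force: 30.0
eef_pos: [601.1, -87.1, 72.1]
ft_force: [5.5, 11.3, -1.2]
opening: 0.097
grip_force: 30.0
```

```bash
echo '{"increments": [[-1,-1,5,0,0],[-1,-2,10,0,0],[-1,-2,14,0,0],[-1,-2,17,0,0],[-1,-2,17,0,0]]}' | python3 steer.py | grep -vE "t:|rot"
echo '{"increments": [[0,0,2,0,0],[0,0,4,0,0],[0,0,6,0,0],[0,0,6,0,0]]}' | python3 steer.py | grep -vE "t:|rot"
echo '{"increments": [[0,0,1.5,0,0],[0,0,3,0,0],[0,0,3,0,0]]}' | python3 steer.py | grep -vE "t:|rot"
```

```text
eef_pos: [600.9, -87.7, 55.8]
ft_force: [5.5, -7.4, 0.0]
opening: 0.094
grip_force: 30.0
eef_pos: [601.0, -87.8, 50.1]
ft_force: [4.9, -8.3, 1.5]
opening: 0.097
grip_force: 30.0
eef_pos: [601.0, -87.8, 47.3]
ft_force: [4.5, -8.2, 2.6]
opening: 0.095
grip_force: 30.0
```

```bash
echo '{"increments": [[0,0,1.5,0,0],[0,0,3,0,0],[0,0,3,0,0]]}' | python3 steer.py | grep -vE "t:|rot"
echo '{"increments": [[0,0,0,0,0.2],[0,0,0,0,0.2],[0,0,0,0,0.2],[0,0,0,0,0.2]]}' | python3 steer.py | grep -vE "t:|rot"
python3 - <<'E'
from h import *
im,d=env.read_camera("side"); im=im[:,:,::-1].copy(); cv2.imwrite("pics/s3.png",cv2.resize(im[150:300,140:340],(800,600)))
E
```

```text
eef_pos: [601.1, -87.8, 46.1]
ft_force: [-0.4, -6.8, 19.1]
opening: 0.097
grip_force: 30.0
eef_pos: [599.4, -86.0, 43.8]
ft_force: [0.1, 0.1, 0.9]
opening: 0.197
grip_force: 0.0
```

View pics/s3.png

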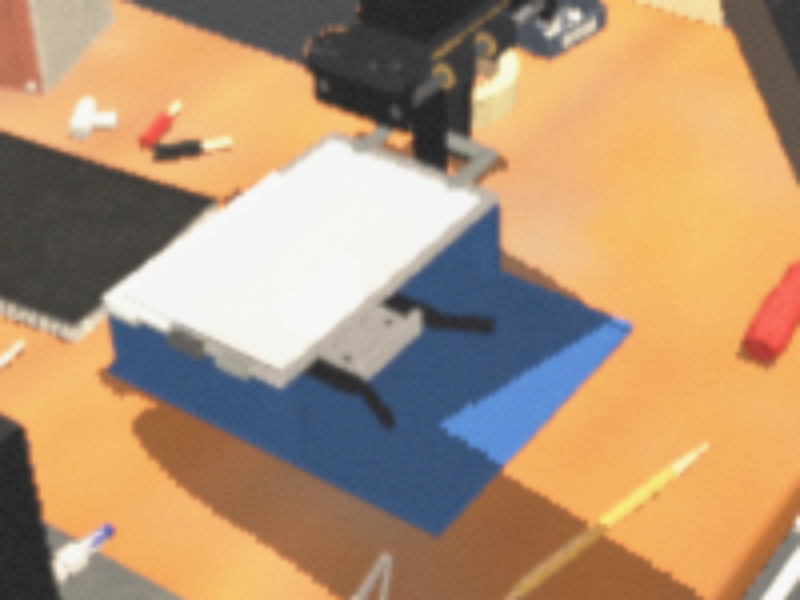

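The cover is down flush on the tray walls, and the fingers are open around the bar at (445,155). I'll withdraw straight up.

```bash
echo '{"increments": [[0,0,-5,0,0.22],[0,0,-12,0,0.22],[0,0,-20,0,0.22],[0,0,-35,0,0.22]]}' | python3 steer.py | grep -vE "t:|rot"
echo '{"increments": [[0,20,-35,0,0.22],[0,60,-65,0,0.22],[0,100,-80,0,0.22],[0,140,-80,0,0.22],[0,140,-80,0,0.22]]}' | python3 steer.py | grep -vE "rot"
python3 - <<'E'
from h import *
im,d=env.read_camera("top"); W=cloud("top",d)
for y in (130,100,60,20,-20,-50,-88): print(y,[round(float(np.median(W[v-1:v+2,u-1:u+2,2]))) for u,v in proj("top",[[x,y,60] for x in (570,600,630,650)]).round().astype(int)])
im=im[:,:,::-1].copy(); cv2.imwrite("pics/top4.png",im)
i0=cv2.imread("pics/top0.png").astype(int)
for n,(r,c) in dict(plier=(235,150),tape=(132,335),screw=(255,310),bin=(132,381)).items():
    print(n,np.abs(i0[r-18:r+18,c-30:c+30]-im[r-18:r+18,c-30:c+30]).mean())
E
```

```text
eef_pos: [599.4, -85.9, 79.4]
ft_force: [-0.4, -0.8, 0.1]
opening: 0.22
grip_force: 0.0
t: 23.55
eef_pos: [600.2, -231.5, 162.0]
ft_force: [-0.7, 0.7, -1.2]
opening: 0.22
grip_force: 0.0
130 [62, 62, 61, 62]
100 [61, 62, 63, 62]
60 [61, 61, 63, 61]
20 [62, 64, 60, 62]
-20 [61, 62, 60, 62]
-50 [60, 61, 60, 61]
-88 [68, 67, 69, 2]
plier 29.8570987654321
tape 55.19675925925926
screw 21.68641975308642
bin 42.769753086419755
```

```bash
python3 -c "
from cell import env
print(env.job_done())"
```

```text
the job is handed in; nothing more can be done
None
```

The tray is kitted and handed in at about 24 s on the robot's clock: plate home, V-block flat in the window with its groove front to back, strap in both rests, and cover held all the way down and closed. I gave the arm no move near the pliers, screwdriver, tape or nut bin, but my last image comparison couldn't confirm they hadn't moved.

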